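# Take the label tape off its spindle and lay it in the sampling tray

### The job

Slide the roll of label tape straight up off its spindle stand, leaving the stand standing where it is. Then lower the roll into the white tray and set it down flat on the tray's floor, beside the red marker that lies there; do not drop it in. Leave alone the black marker and the rubber stopper that lie between stand and tray.

Things in the scene. Friction and masses are not known exactly. Their poses are not given: they have to be found in the camera images.
- tape_center (a point): centre of the roll of beige label tape, half-way up: a ring of 66 mm outside diameter, about 46 mm bore and 18 mm height, about 50 g. It starts lying level on the spindle stand's seat, round the post, its centre 54 mm above the bench; z is its axis
- spindle_stand: loose tape stand, about 0.8 kg, origin at the centre of its underside, z up: blue disc foot of 110 mm diameter, 15 mm high, on it a black stem of 40 mm diameter and a black seat of 54 mm diameter whose top is 45 mm up; from the seat a bare dark steel post of 32 mm diameter, tapered at its tip, rises to 85 mm (22 mm above the top of the roll on it). The roll has about 5 mm of play round the post; from its rim fingers may reach down past the seat
- spindle_tip (a point): centre of the top of the steel post, 85 mm above the stand's underside
- tray: loose shallow white plastic tray, 154 mm along its x, 204 mm along its y, walls 28 mm high; origin at the centre of its underside; the inner floor is 2 mm up and measures 136 mm (x) by 184 mm (y). It lies flat and starts turned by less than 0.3 rad; the tray may lie to the right or to the left of the stand
- red_marker_center (a point): centre of the red-capped marker, 120 mm long along its y, 13 mm thick; it starts lying in the tray along the tray's y, about 45 mm from the tray's middle toward the tray's +x side (away from the robot)
- spare_black_marker (a point): black-capped marker, 120 mm long, 13 mm thick, lying on the bench between stand and tray, to be left alone; centre
- stopper: red-brown rubber stopper, 33 mm diameter, 28 mm high, on the bench between stand and tray, to be left alone; origin at the centre of its underside
Mind the look-alikes: they are no part of the job. What is shaped like the part that bears tape_center but purple is not meant.

How it is judged:
By the outcome, as a careful person would: the job done as asked, in the order asked, and still so for the second after the job is handed in, with the robot touching nothing.
It also fails if it takes over 38 s, if anything falls off the work surface, if the arm or the gripper's body presses on something with over 40 N, if the wrist force passes 120 N, or if a joint passes its speed limit or range.

### The arm

A 7-joint arm with a two-finger parallel gripper is mounted at the origin on a cart in front of the work surface, level with it; the furniture and walls round the work are solid. World frame = base frame: x ahead of the robot, y to its left, z up, the work surface at z = 0. Lengths are in m, angles in rad, forces in N, time in s.
With the tool pointing down it reaches from about 0.425 to 0.8 m from the base axis. Payload 8.3 kg.
Tool frame: the origin (TCP) lies on the centre line of the jaws, within the pads' length; the fingertips stand 22 mm ahead of it and the grasp point (between the pads) lies 3 mm ahead of it; z points along the fingers, y is the line along which they close (so a half turn about z gives the same grasp; the last joint's range is limited). The gripper opens to 85 mm and grips with 20 to 120 N. Pads are 22 mm wide; open, the fingers measure 114 mm over their backs; the gripper's body (76 mm by 85 mm) begins 54 mm behind the grasp point. The pads swing forward as they close: fully open they stand 13 mm farther back than shut.
Start: joints at [-1.282, 0.383, 0.016, 1.37, -0.006, 1.388, -0.046], TCP at [0.215, 0.587, 0.253] pointing down, gripper open.
Joint ranges: [-2.95, 2.95], [-0.25, 2.06], [-1.52, 1.56], [0.18, 2.33], [-1.44, 4.58], [0.02, 2.06], [-3.01, 3.01]. Speed limits (rad/s): [2.39, 2.39, 3.01, 3.01, 3.14, 3.14, 3.14].

### API

Orientations are given as a unit quaternion [x, y, z, w].
In Python, from workcell import read_state, snapshot, calibration, close_job, search_frame, masks_of gives the robot as it stands.
- The arm moves only by the tool drive_tool, never from a script. Its argument "increments" is one flat list of numbers, 5 for each row, row after row: the finger opening in m, from 0 to 0.0854, then the shift along the tool's x, y, z in m, then the turn about the tool's z in degrees. A call has 1 to 10 rows; each row is the pose to reach, as a shift and turn from the pose commanded when the call began, along the tool's axes at that moment; what a row does not reach only later rows make up. A row lasts 1/8 s, in which the tool goes at most 62.5 mm and 10.7 degrees, less where a joint would pass 70% of its speed; a pose out of reach is approached as far as the arm can. A call with a gripper value outside its range is refused whole. The fingers move at their own pace and stop on an object; "squeeze" is the grip in N (left out, the last holds). Time passes only in rows, so rows that repeat a pose let the fingers close. It gives the time, the measured TCP pose, the force, the opening and the grip force at its end, in the units of the state.
- read_state(): the state, without advancing time (a new reading comes with each control period).
- snapshot(name): name is "scene" or "side" or "wrist"; returns the picture (420x560x3 uint8, blue, green, red); there is no depth.
- calibration(name): a dict with "vertical_fov" (degrees; the focal length in pixels is half the picture's height over the tangent of half this angle, whatever the lens; pixels are square), "cx", "cy" (the principal point, pixels), "R" (3x3) and "t" (3): a world point X has camera coordinates R X + t. Camera axes: x right, y down, z forward; pixel columns grow to the right and rows downward; lengths in m; the calibration is good to about 2 mm. A picture is of the moment at which its call begins: read the wrist's pose just before it. calibration takes no time and is no camera call; for the wrist camera it gives the pose at the moment of the call.
- close_job(): hands the job in; it is judged then, once.
Trained networks look in the newest picture that a camera, given by its name, has taken for a name from the list of things; names that differ only in an ending like _2 or _b are one class to them, and where a whole thing is asked for, a point or a joint stands for the part that bears it (a point fixed in the world has none). Each returns a list of dicts, best first, with "score" (0 to 1); they miss things now and then, are a little off and sometimes report something else, mostly with a low value. They report only what shows in the picture. A call takes as long as a camera call. They do not tell look-alikes from the thing itself.
- search_frame(camera, label): "extent" ([left, top, right, bottom] in pixels, round what is visible of it).
- masks_of(camera, label): "region" (420x560 bool, what is visible of it) and "extent" ([left, top, right, bottom] in pixels, round what is visible of it).
The state is a dict: "clock": time; "qpos": joint angles; "dq": joint speeds; "joint_efforts": joint torques, N m; "eef_pos": TCP position; "tool_rot": TCP orientation; "wrist_force": force on the tool from outside, world axes, zero at the start; "wrist_torque": the same for the moment, N m; "width": finger opening in m; "grasp_force": force on a finger pad.
Only numpy, scipy, OpenCV 4.12 (cv2) and the standard library are available. Lean on these libraries where they do the work, as an engineer would, in place of code of your own. Each camera call takes 0.05 s, during which the arm holds its last target. There are 200 camera calls.

## Working session

There is one attempt and no reset: what is moved stays moved. The work goes in short steps, Python scripts to look and compute and a tool call to move; the robot and the scene stay as the last step left them, time stands still between calls to the robot, and variables do not carry over. Pictures are saved under pics/ and viewed, at most 10 in all, crops included, and the job is handed in when it is done.

Besides the shell and the picture viewer there is one more tool, called after "Emit:" as name(argument=value, ...) on one line, values as JSON. drive_tool: Moves the arm, as the interface text tells. Its arguments: {"type":"object","properties":{"increments":{"type":"array"},"squeeze":{"type":"number"}},"required":["increments"]}

```bash
mkdir -p pics
python3 - <<'E'
from workcell import *
import cv2, numpy as np
s=read_state(); print({k:np.round(s[k],3) for k in ('clock','eef_pos','tool_rot','width')})
a=snapshot('scene'); b=snapshot('side')
cv2.imwrite('pics/a.png',a); cv2.imwrite('pics/b.png',b)
for c in ('scene','side'):
    k=calibration(c); print(c,k)
    for l in ('tape_center','spindle_stand','tray','red_marker_center','spare_black_marker','stopper'):
        print(l,[(round(d['score'],2),np.round(d['extent']).tolist()) for d in search_frame(c,l)])
E
```

```text
{'clock': np.float64(0.0), 'eef_pos': array([0.215, 0.586, 0.252]), 'tool_rot': array([ 0.175,  0.985, -0.001, -0.   ]), 'width': np.float64(0.085)}
scene {'vertical_fov': 48.53660926222548, 'cx': 280.18789212128445, 'cy': 199.87435439027456, 'R': array([[ 0.37640038, -0.92618558, -0.02242827],
       [-0.55852175, -0.20753451, -0.80310826],
       [ 0.73917265,  0.31481693, -0.59541086]]), 't': array([-0.28928156,  0.31420442,  0.57006127])}
tape_center [(0.87, [177.0, 237.0, 216.0, 268.0]), (0.77, [186.0, 168.0, 224.0, 191.0])]
spindle_stand [(0.7, [184.0, 163.0, 235.0, 214.0])]
tray [(0.58, [330.0, 210.0, 451.0, 290.0]), (0.57, [183.0, 165.0, 232.0, 212.0])]
red_marker_center [(0.69, [358.0, 228.0, 426.0, 239.0])]
spare_black_marker [(0.56, [238.0, 240.0, 294.0, 267.0])]
stopper [(0.53, [285.0, 194.0, 303.0, 211.0])]
side {'vertical_fov': 55.07845113861001, 'cx': 280.40760912268075, 'cy': 208.061988232594, 'R': array([[ 0.98958064, -0.14365221, -0.00970593],
       [-0.09468909, -0.59854041, -0.79547681],
       [ 0.10846261,  0.78810749, -0.6059063 ]]), 't': array([-0.49221367,  0.02860365,  0.94142921])}
tape_center [(0.83, [278.0, 156.0, 306.0, 176.0]), (0.77, [222.0, 170.0, 250.0, 188.0]), (0.6, [217.0, 191.0, 247.0, 210.0])]
spindle_stand [(0.84, [274.0, 152.0, 314.0, 195.0])]
tray [(0.71, [261.0, 249.0, 374.0, 353.0])]
red_marker_center [(0.62, [321.0, 272.0, 351.0, 323.0])]
spare_black_marker []
stopper [(0.62, [309.0, 215.0, 327.0, 228.0]), (0.35, [274.0, 154.0, 314.0, 196.0])]
```

View pics/a.png

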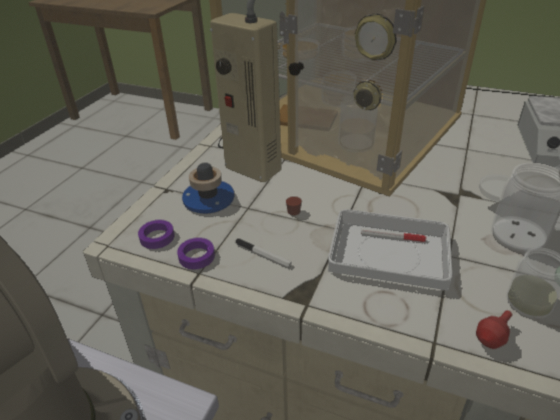

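View pics/b.png

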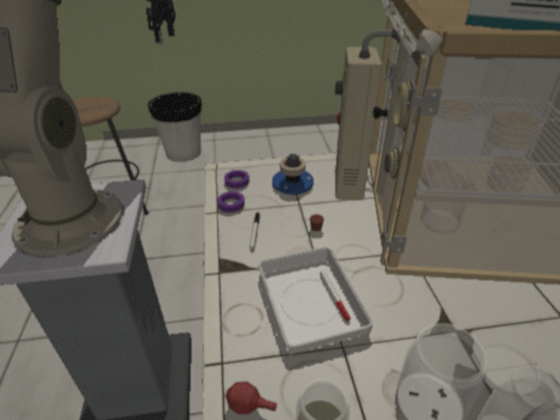

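The scene view shows the beige roll on the blue-footed stand at about (205,178). Purple rings are at (156,234) and (196,252); they are look-alikes. The tray is at (390,250), the red marker in it at (393,236), the black marker at (263,252) and the stopper at (293,206). The beige ring on the post is the one meant. I'll confirm it in one crop and measure.

```bash
cat > h.py <<'E'
from workcell import *
import cv2, numpy as np
from scipy.optimize import minimize, least_squares
def K(c):
    k=calibration(c); f=210/np.tan(np.radians(k['vertical_fov']/2)); return k,f
def proj(kf,X):
    k,f=kf; p=np.asarray(X)@k['R'].T+k['t']; return p[:,:2]/p[:,2:]*f+[k['cx'],k['cy']]
def plane(kf,uv,z):
    k,f=kf; d=k['R'].T@np.array([(uv[0]-k['cx'])/f,(uv[1]-k['cy'])/f,1]); o=-k['R'].T@k['t']
    return o+d*(z-o[2])/d[2]
def iou(kf,X,m):
    h=cv2.convexHull(np.round(proj(kf,X)*16).astype(np.int32)); i=np.zeros(m.shape,np.uint8)
    cv2.fillConvexPoly(i,h,1,shift=4); i=i>0; return (i&m).sum()/(i|m).sum()
th=np.linspace(0,2*np.pi,60,endpoint=False)
def disc(x,y,r,z0,z1): return np.vstack([np.c_[x+r*np.cos(th),y+r*np.sin(th),0*th+z] for z in (z0,z1)])
def box(x,y,a,w,l,z0,z1):
    c,s=np.cos(a),np.sin(a); return np.array([[x+c*u-s*v,y+s*u+c*v,z] for u in(-w/2,w/2) for v in(-l/2,l/2) for z in(z0,z1)])
E
python3 - <<'E'
from h import *
P={c:snapshot(c) for c in('scene','side')}; k={c:K(c) for c in P}
cv2.imwrite('pics/c.png',np.hstack([cv2.resize(P['scene'][145:275,130:310],None,fx=2.2,fy=2.2,interpolation=2),cv2.resize(P['side'][145:275,205:335],None,fx=2.2,fy=2.2,interpolation=2)]))
blue={}
for c in P:
    b=P[c].astype(int); m=(b[...,0]-b[...,2]>50)&(b[...,1]-b[...,2]>10); n,l,st,_=cv2.connectedComponentsWithStats(m.astype(np.uint8)); j=1+st[1:,4].argmax(); print(c,st[j]); blue[c]=cv2.morphologyEx((l==j).astype(np.uint8),3,np.ones((15,15)))
# foot: compare hull of blue mask
    q=cv2.convexHull(cv2.findContours(blue[c],0,2)[0][0]); z=np.zeros_like(blue[c]); cv2.fillConvexPoly(z,q,1); blue[c]=z>0
def fit(M,f,x0,st):
    g=lambda p:-sum(iou(k[c],f(p),M[c]) for c in M)
    x0=np.array(x0); r=minimize(g,x0,method='Nelder-Mead',options=dict(initial_simplex=np.vstack([x0]+[x0+np.eye(len(x0))[i]*st[i] for i in range(len(x0))]),xatol=1e-4,fatol=1e-5)); return r.x,r.fun/len(M)
for c in P: print('foot1',c,fit({c:blue[c]},lambda p:disc(*p,.055,0,.015),plane(k[c],np.argwhere(blue[c]).mean(0)[::-1],.008)[:2],[.02,.02]))
print('foot',fit(blue,lambda p:disc(*p,.055,0,.015),plane(k[c],np.argwhere(blue[c]).mean(0)[::-1],.008)[:2],[.02,.02]))
for c in P:
    for d in masks_of(c,'tape_center'):
        e=d['extent']; m=d['region'].astype(np.uint8); q=cv2.convexHull(np.argwhere(m)[:,::-1].astype(np.int32)); z=np.zeros_like(m); cv2.fillConvexPoly(z,q,1)
        bgr=P[c][d['region']].mean(0)
        print('tape',c,d['score'],np.round(e),np.round(bgr),fit({c:z>0},lambda p:disc(*p,.033,.045,.063),plane(k[c],[(e[0]+e[2])/2,(e[1]+e[3])/2],.054)[:2],[.01,.01]))
T={}
for c in P:
    for d in masks_of(c,'tray')[:1]: T[c]=cv2.morphologyEx(d['region'].astype(np.uint8),3,np.ones((21,21)))>0; print(d['extent'])
x0=plane(k['side'],[315,300],.014)[:2]
for S in (['scene'],['side'],list(T)):
    print('tray',S,fit({c:T[c] for c in S},lambda p:box(*p,.154,.204,0,.028),[*x0,0],[.02,.02,.15]))
for l,z in (('red_marker_center',.009),('stopper',.014),('spare_black_marker',.0065)):
    for c in P:
        for d in masks_of(c,l)[:1]:
            m=d['region']; q=np.argwhere(m)[:,::-1]; print(l,c,d['score'],plane(k[c],q.mean(0),z), cv2.minAreaRect(q.astype(np.int32)))
print(plane(k['scene'],(236,241),.006),plane(k['scene'],(291,264),.006))
E
```

```text
scene [183 187  28  22 297]
side [273 173  12  14  95]
foot1 scene (array([0.55495828, 0.08315084]), np.float64(-0.23849643551523006))
foot1 side (array([0.5084096 , 0.12015741]), np.float64(-0.11752136752136752))
foot (array([0.53714521, 0.10181615]), np.float64(-0.17399979067338003))
tape scene 0.88 [188. 169. 224. 191.] [78. 89. 97.] (array([0.53940302, 0.07258957]), np.float64(-0.9171270718232044))
tape scene 0.85 [136. 220. 175. 248.] [89. 53. 76.] (array([0.35789888, 0.06726669]), np.float64(-0.8123827392120075))
tape scene 0.77 [174. 238. 217. 267.] [88. 51. 75.] (array([ 0.33997722, -0.02516884]), np.float64(-0.801330008312552))
tape scene 0.55 [359. 227. 429. 240.] [ 98. 101. 122.] (array([ 0.50412993, -0.32409223]), np.float64(-0.2575640031031808))
tape side 0.87 [218. 193. 246. 212.] [80. 51. 73.] (array([ 0.37804702, -0.05823361]), np.float64(-0.8476190476190476))
tape side 0.8 [281. 159. 308. 176.] [77. 87. 96.] (array([0.53770835, 0.06857955]), np.float64(-0.8389830508474576))
tape side 0.54 [226. 170. 254. 189.] [78. 48. 70.] (array([0.39744517, 0.03386003]), np.float6
[... 586 characters left out ...]
402 -0.32338853  0.009     ] ((334.69677734375, 296.17913818359375), (57.290740966796875, 7.90487003326416), 59.4207763671875)
stopper scene 0.65 [ 0.56679069 -0.11248176  0.014     ] ((294.0, 205.0), (20.0, 16.0), 90.0)
stopper side 0.77 [ 0.56226913 -0.11449659  0.014     ] ((316.5, 223.0), (16.0, 13.0), 90.0)
spare_black_marker scene 0.57 [ 0.42406422 -0.10612983  0.0065    ] ((263.5220947265625, 251.94972229003906), (58.9828987121582, 7.395745277404785), 23.749494552612305)
spare_black_marker side 0.48 [ 0.42227275 -0.11500767  0.0065    ] ((254.5, 231.0), (6.5759596824646, 36.660972595214844), 9.462321281433105)
[ 0.4335173  -0.04696866  0.006     ] [ 0.41318385 -0.16511393  0.006     ]
```

View pics/c.png

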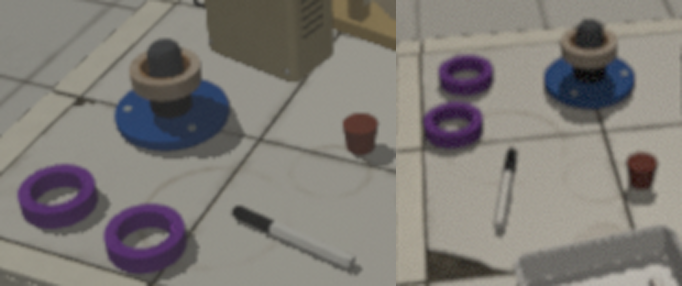

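The crop confirms it: one beige ring is on the post over the blue foot, and both other rings are purple and on the bench. Roll ≈ (0.539, 0.071), tray ≈ (0.512, -0.315) with yaw ≈ 0.14. Next I check the box behind the stand and work out the move.

```bash
cat >> h.py <<'E'
from scipy.spatial.transform import Rotation as Rot
def rel(P):
    s=read_state(); return np.round(Rot.from_quat(s['tool_rot']).inv().apply(np.array(P)-s['eef_pos']),4)
E
python3 - <<'E'
from h import *
k=K('scene');q=K('side')
for u in ((222,172),(266,180),(280,165)): print(plane(k,u,0))
print(plane(q,(337,198),0),plane(q,(364,200),0))
print(rel([.535,.071,.22]))
E
```

```text
[0.64284028 0.09388041 0.        ]
[ 0.64781254 -0.01472276  0.        ]
[ 0.71678115 -0.02056153  0.        ]
[ 0.63799351 -0.01132863  0.        ] [ 0.70152036 -0.02995002  0.        ]
[-0.4778 -0.374   0.0333]
```

Emit:
drive_tool(increments=[0.085,-0.048,-0.037,0,0,0.085,-0.096,-0.075,0,0,0.085,-0.143,-0.112,0,0,0.085,-0.191,-0.15,0,0,0.085,-0.239,-0.187,0,0,0.085,-0.287,-0.224,0,0,0.085,-0.334,-0.262,0.01,0,0.085,-0.382,-0.299,0.02,0,0.085,-0.43,-0.337,0.03,0,0.085,-0.478,-0.374,0.033,0])

```text
clock: 2.55
eef_pos: [0.5357, 0.0692, 0.22]
tool_rot: [0.175, 0.985, 0.0, -0.0]
wrist_force: [0.7, 0.1, 0.1]
width: 0.0851
grasp_force: 0.0
```

Run:
```python
from h import *
import time
s=read_state(); print(s['clock'],s['eef_pos'],s['tool_rot'],s['wrist_force'])
kf=K('wrist'); a=snapshot('wrist'); cv2.imwrite('pics/d.png',a); print(kf[1],kf[0]['R'],kf[0]['t'])
for d in search_frame('wrist','tape_center'): print(d, plane(kf,[(d['extent'][0]+d['extent'][2])/2,(d['extent'][1]+d['extent'][3])/2],.054))
print('pred tape',proj(kf,[[.539,.071,.054],[.539,.071,.085]]))
```

```text
2.55 [0.53569901 0.06921517 0.21996004] [ 1.74793381e-01  9.84605127e-01  5.55438703e-05 -1.23146732e-04] [0.6702614  0.10717875 0.08529343]
375.9785148706613 [[ 3.43287623e-01  9.39230257e-01 -3.65012817e-04]
 [ 8.93991374e-01 -3.26633652e-01  3.06740739e-01]
 [ 2.87980958e-01 -1.05626617e-01 -9.51793037e-01]] [-0.24846432 -0.48467565  0.20184257]
{'extent': [239.6, 155.2, 324.2, 241.3], 'score': 0.97} [0.5369178  0.07251527 0.054     ]
{'extent': [88.8, 2.8, 176.8, 70.8], 'score': 0.65} [0.3916499 0.0146149 0.054    ]
{'extent': [215.4, 1.9, 301.7, 50.5], 'score': 0.57} [0.41546065 0.0992081  0.054     ]
pred tape [[280.99405167 201.25934064]
 [281.42598268 213.25915386]]
```

View pics/d.png

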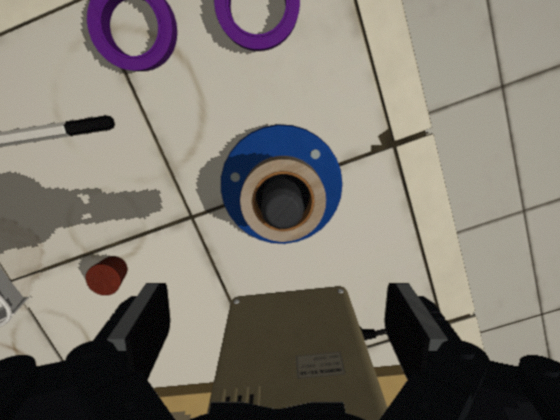

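The wrist view shows the beige roll on the post at about (283,200), with the fingertips at about (168,283) and (387,283). The purple rings lie off at the top and the box is about 10 cm behind. Now I work out where the tips stand relative to the TCP, and refine the roll.

Run:
```python
from h import *
s=read_state(); kf=K('wrist'); R=Rot.from_quat(s['tool_rot'])
for d in (0,.005,.01,.015,.02,.025):
    X=R.apply([[.011,y,d] for y in(-.0425,.0425)])+s['eef_pos']; print(d,proj(kf,X).round(0).tolist())
a=snapshot('wrist'); cv2.imwrite('pics/e.png',cv2.resize(a[260:360,120:440],None,fx=2.5,fy=2.5))
m=masks_of('wrist','tape_center')[0]['region'].astype(np.uint8); q=cv2.convexHull(np.argwhere(m)[:,::-1].astype(np.int32)); z=np.zeros_like(m); cv2.fillConvexPoly(z,q,1)
r=minimize(lambda p:-iou(kf,disc(*p,.033,.045,.063),z>0),[.5375,.0715],method='Nelder-Mead',options=dict(initial_simplex=[[.5375,.0715],[.543,.0715],[.5375,.077]])); print(r.x,r.fun,rel([*r.x,.07]))
```

```text
0 [[161.0, 292.0], [396.0, 292.0]]
0.005 [[165.0, 285.0], [392.0, 286.0]]
0.01 [[168.0, 279.0], [388.0, 279.0]]
0.015 [[172.0, 273.0], [384.0, 273.0]]
0.02 [[175.0, 268.0], [381.0, 268.0]]
0.025 [[178.0, 262.0], [378.0, 263.0]]
[0.5375 0.0715] -0.0 [-0.0011  0.0028  0.1501]
```

View pics/e.png

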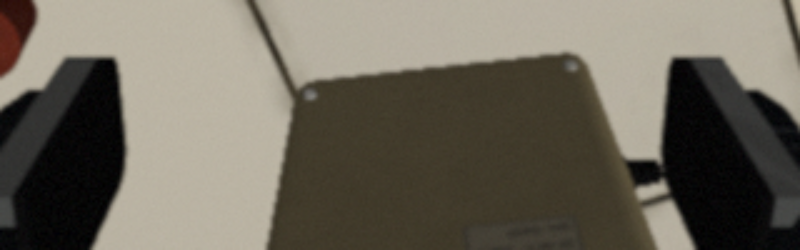

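At full opening the tips stand about 8 mm ahead of the TCP, so about 15 mm at 66 mm opening. I'll descend to TCP z ≈ 0.063, so that the tips end just above the roll's underside.

Emit:
drive_tool(increments=[0.085,-0.001,0.003,0.03,0,0.085,-0.001,0.003,0.07,0,0.085,-0.001,0.003,0.11,0,0.085,-0.001,0.003,0.135,0,0.085,-0.001,0.003,0.15,0,0.085,-0.001,0.003,0.157,0,0.085,-0.001,0.003,0.157,0], squeeze=30)

```text
clock: 3.62
eef_pos: [0.5373, 0.0738, 0.0636]
tool_rot: [0.175, 0.985, 0.0, 0.0]
wrist_force: [-0.0, -0.6, 0.4]
width: 0.085
grasp_force: 0.0
```

Run:
```python
from h import *
a=snapshot('wrist'); kf=K('wrist'); b=snapshot('side'); c=snapshot('scene')
f=lambda i:cv2.resize(i,(400,300),interpolation=2)
cv2.imwrite('pics/f.png',np.vstack([np.hstack([f(a),f(b[115:205,240:360])]),np.hstack([f(c[130:220,150:270]),f(c)])]))
for d in search_frame('wrist','tape_center')[:2]: e=d['extent'];print(d, plane(kf,[(e[0]+e[2])/2,(e[1]+e[3])/2],.057))
print(read_state()['eef_pos'])
```

```text
{'extent': [0.0, 0.0, 73.5, 54.3], 'score': 0.91} [0.41920806 0.03794281 0.057     ]
{'extent': [188.4, 220.4, 362.7, 386.1], 'score': 0.88} [0.53529248 0.07359904 0.057     ]
[0.53778036 0.07352369 0.06420415]
```

View pics/f.png

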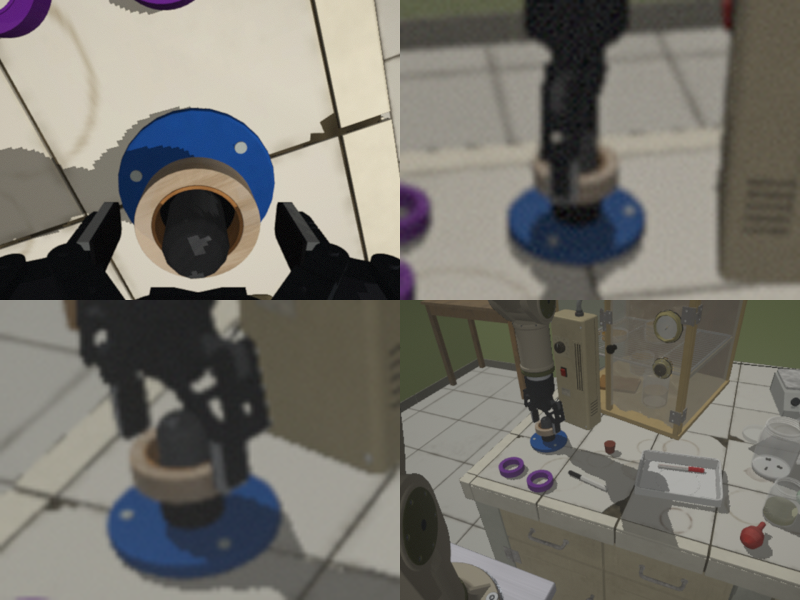

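The roll is centred between the open fingers: the roll is at about x=276 px in the full wrist frame, and the mid-point of the tips is at 275. Closing.

Emit:
drive_tool(increments=[0.07,0,0,0.001,0,0.06,0,0,0.001,0,0.055,0,0,0.001,0,0.055,0,0,0.001,0,0.055,0,0,0.001,0,0.055,0,0,0.001,0], squeeze=30)

```text
clock: 4.58
eef_pos: [0.5374, 0.0734, 0.0629]
tool_rot: [0.175, 0.985, 0.0, 0.0]
wrist_force: [-1.3, 0.4, 4.6]
width: 0.0642
grasp_force: 32.4
```

Emit:
drive_tool(increments=[0.055,0,0,-0.003,0,0.055,0,0,-0.01,0,0.055,0,0,-0.02,0,0.055,0,0,-0.035,0,0.055,0,0,-0.055,0,0.055,0,0,-0.075,0,0.055,0,0,-0.095,0,0.055,0,0,-0.11,0,0.055,0,0,-0.12,0,0.055,0,0,-0.12,0])

```text
clock: 5.82
eef_pos: [0.5375, 0.0735, 0.183]
tool_rot: [0.175, 0.985, 0.0, 0.001]
wrist_force: [-0.7, -0.0, -1.7]
width: 0.0643
grasp_force: 33.2
```

Run:
```python
from h import *
s=read_state(); kf=K('wrist'); a=snapshot('wrist'); b=snapshot('side'); c=snapshot('scene')
f=lambda i:cv2.resize(i,(400,300),interpolation=2)
cv2.imwrite('pics/g.png',np.vstack([np.hstack([f(a),f(b[100:205,230:370])]),np.hstack([f(c[115:220,140:280]),f(b)])]))
for d in search_frame('wrist','tape_center')[:2]: print(d)
R=Rot.from_quat(s['tool_rot'])
print('ring centre pred',proj(kf,R.apply([[0,0,.009]])+s['eef_pos']),s['eef_pos'])
T=np.array([.512,-.315]);yw=.14;ex=np.array([np.cos(yw),np.sin(yw)])
g=T-.016*ex; print('goal',g,rel([*g,.183]))
```

```text
{'extent': [51.4, 0.0, 159.1, 68.1], 'score': 0.74}
{'extent': [189.6, 217.7, 363.6, 390.0], 'score': 0.65}
ring centre pred [[277.95595181 305.48210834]] [0.53749676 0.07347932 0.1829515 ]
goal [ 0.49615654 -0.31723269] [-0.0965 -0.3806 -0.0013]
```

View pics/g.png

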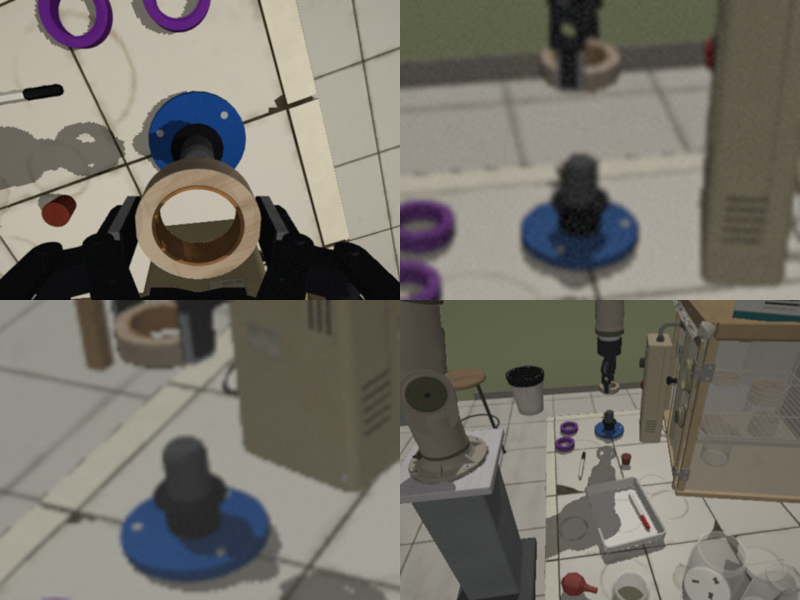

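The roll is off the post and level, held at (277,304) in the full wrist frame; the stand is still in place. Moving over the tray and turning to align with it.

Emit:
drive_tool(increments=[0.055,-0.008,-0.03,0,0,0.055,-0.019,-0.075,0,-4,0.055,-0.031,-0.12,0,-8,0.055,-0.042,-0.165,0,-12,0.055,-0.054,-0.21,0,-16,0.055,-0.066,-0.255,0,-20,0.055,-0.077,-0.3,0,-24,0.055,-0.088,-0.345,0,-28,0.055,-0.096,-0.378,0,-28,0.055,-0.096,-0.38,0,-28])

```text
clock: 7.28
eef_pos: [0.4945, -0.3197, 0.1816]
tool_rot: [-0.066, 0.998, -0.001, -0.001]
wrist_force: [-0.7, 0.9, -1.2]
width: 0.0641
grasp_force: 33.3
```

Run:
```python
from h import *
s=read_state(); kf=K('wrist'); a=snapshot('wrist'); cv2.imwrite('pics/i.png',a)
print(s['eef_pos'],s['tool_rot'])
for l in('tape_center','tray','red_marker_center'):
    for d in search_frame('wrist',l)[:2]: print(l,d)
k=K('scene');snapshot('scene');m=masks_of('scene','red_marker_center')
if m: print(m[0]['extent'],plane(k,np.argwhere(m[0]['region']).mean(0)[::-1],.009))
for x,y,a2 in ((.512,-.315,.14),):
    ox=proj(kf,box(x,y,a2,.136,.184,.002,.028)); print(ox.round(0).tolist())
```

```text
[ 0.4944869  -0.31971778  0.18162579] [-6.57712061e-02  9.97834067e-01 -6.17336182e-04 -9.70536858e-04]
tray {'extent': [132.1, 114.8, 416.2, 306.4], 'score': 0.67}
[357.9, 226.1, 426.5, 241.0] [ 0.55172098 -0.31618483  0.009     ]
[[162.0, 134.0], [152.0, 137.0], [397.0, 132.0], [407.0, 135.0], [177.0, 288.0], [170.0, 303.0], [383.0, 287.0], [391.0, 302.0]]
```

View pics/i.png

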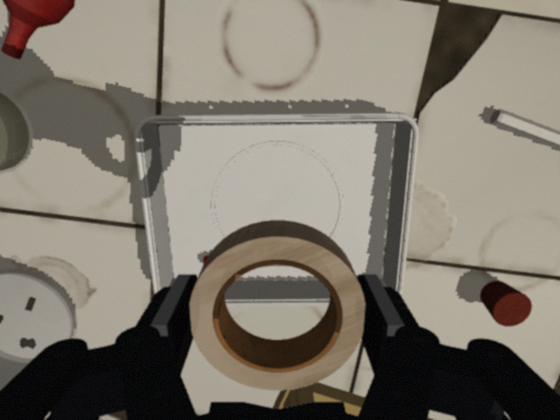

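The wrist view shows the tray's inner edges at columns ~155–408 and rows ~125–300, matching the prediction. The roll hangs over it with the red marker beyond. Roll centre at tray x' ≈ -18 mm leaves about 17 mm to both wall and marker. Lowering.

Emit:
drive_tool(increments=[0.055,0,0,0.03,0,0.055,0,0,0.065,0,0.055,0,0,0.1,0,0.055,0,0,0.125,0,0.055,0,0,0.14,0,0.055,0,0,0.15,0,0.055,0,0,0.153,0,0.055,0,0,0.153,0])

```text
clock: 8.57
eef_pos: [0.4967, -0.3166, 0.0299]
tool_rot: [-0.068, 0.998, -0.0, 0.0]
wrist_force: [-0.2, -0.3, 0.2]
width: 0.0645
grasp_force: 33.3
```

Run:
```python
from h import *
s=read_state(); a=snapshot('wrist');b=snapshot('side'); c=snapshot('scene')
f=lambda i:cv2.resize(i,(400,300),interpolation=2)
cv2.imwrite('pics/j.png',np.vstack([np.hstack([f(a),f(b[235:370,230:410])]),np.hstack([f(c[195:300,320:460]),f(c)])]))
print(s['eef_pos'],s['wrist_force'])
```

```text
[ 0.49672991 -0.31659747  0.02985892] [-0.22542638 -0.25796971  0.15114663]
```

View pics/j.png

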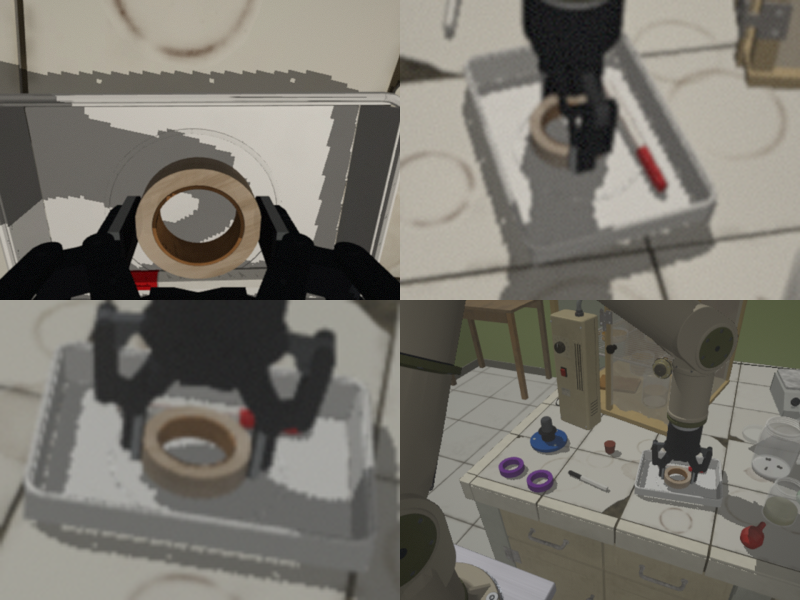

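The roll hangs inside the tray about 10 mm above the floor, clear of the marker and the walls. Creeping down.

Emit:
drive_tool(increments=[0.055,0,0,0.003,0,0.055,0,0,0.006,0,0.055,0,0,0.008,0,0.055,0,0,0.009,0,0.055,0,0,0.009,0])

```text
clock: 9.35
eef_pos: [0.4963, -0.3165, 0.0202]
tool_rot: [-0.068, 0.998, -0.0, -0.0]
wrist_force: [-0.2, -0.1, -0.6]
width: 0.0643
grasp_force: 33.3
```

Emit:
drive_tool(increments=[0.055,0,0,0.0006,0,0.055,0,0,0.001,0,0.055,0,0,0.001,0])

```text
clock: 9.72
eef_pos: [0.4964, -0.3165, 0.02]
tool_rot: [-0.068, 0.998, 0.0, 0.0]
wrist_force: [-2.5, 1.0, 6.6]
width: 0.0644
grasp_force: 33.9
```

It touches the floor (6.6 N). Releasing gently, then rising.

Emit:
drive_tool(increments=[0.068,0,0,0,0,0.072,0,0,0,0,0.078,0,0,0,0,0.085,0,0,0,0,0.085,0,0,0,0,0.085,0,0,0,0])

```text
clock: 10.48
eef_pos: [0.4963, -0.3164, 0.0193]
tool_rot: [-0.068, 0.998, -0.0, -0.0]
wrist_force: [-0.7, 0.0, 0.1]
width: 0.0849
grasp_force: 0.0
```

Emit:
drive_tool(increments=[0.085,0,0,-0.005,0,0.085,0,0,-0.02,0,0.085,0,0,-0.045,0,0.085,0,0,-0.08,0,0.085,0,0,-0.12,0,0.085,0,0,-0.16,0,0.085,0,0,-0.18,0,0.085,0,0,-0.18,0])

```text
clock: 11.48
eef_pos: [0.4971, -0.3172, 0.2021]
tool_rot: [-0.068, 0.998, -0.001, 0.002]
wrist_force: [0.2, 0.1, -0.7]
width: 0.0853
grasp_force: 0.0
```

Run:
```python
from h import *
s=read_state(); a=snapshot('wrist');b=snapshot('side'); c=snapshot('scene')
f=lambda i:cv2.resize(i,(400,300),interpolation=2)
cv2.imwrite('pics/k.png',np.vstack([np.hstack([f(a),f(b[235:370,230:410])]),np.hstack([f(c[195:300,320:460]),f(c)])]))
print(s['clock'],s['eef_pos'],s['wrist_force'])
```

```text
11.475 [ 0.4971296  -0.31721974  0.2021487 ] [ 0.16203796  0.07346251 -0.74905735]
```

View pics/k.png

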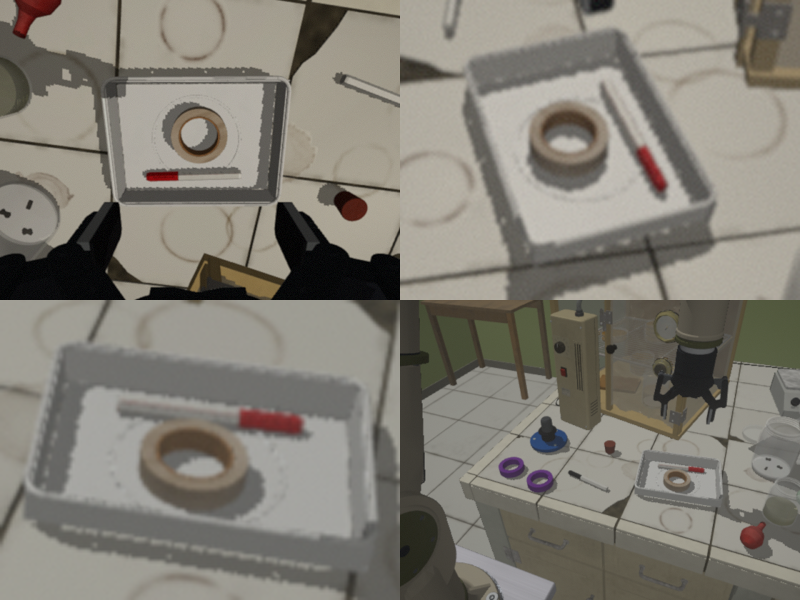

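The roll lies flat on the tray floor beside the red marker. The stand, stopper and black marker are where they were, and the robot is clear.

```bash
python3 -c "
from workcell import close_job
print(close_job())"
```

```text
the job is handed in; nothing more can be done
None
```

The job is handed in: the beige roll is off the stand and lies flat on the tray floor beside the red marker. The stand, black marker and stopper look undisturbed in the final pictures, and it took about 11.6 s of the 38 s allowed.

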